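# Switch on the bench scale, set it to millilitres and tare the jug

### The arm

A 7-joint arm with a two-finger parallel gripper is mounted at the origin on the work surface. World frame = base frame: x ahead of the robot, y to its left, z up, the work surface at z = 0. Lengths are in mm, angles in rad, forces in N, time in s.
With the tool pointing down it reaches from about 425 to 875 mm from the base axis. Payload 9.9 kg.
Tool frame: the origin (TCP) lies midway between the tips of the shut fingers; the grasp point (between the pads) lies 19 mm behind it; z points along the fingers, y is the line along which they close (so a half turn about z gives the same grasp; the last joint's range is limited). The gripper opens to 85 mm and grips with 20 to 120 N. Pads are 22 mm wide; open, the fingers measure 114 mm over their backs; the gripper's body (76 mm by 85 mm) begins 54 mm behind the grasp point. The pads swing forward as they close: fully open they stand 13 mm farther back than shut.
Start: joints at [1.144, 0.576, 0.025, 1.437, -0.015, 1.129, -0.057], TCP at [226.889, -635.727, 195.989] pointing down, gripper open.
Joint ranges: [-2.76, 2.76], [-0.34, 2.15], [-1.52, 1.57], [0.19, 2.46], [-1.09, 4.23], [0.17, 1.99], [-2.82, 2.82]. Speed limits (rad/s): [2.22, 2.22, 3.01, 3.01, 3.14, 3.14, 3.14].

### API

Orientations are given as a rotation vector (axis times angle).
In Python, from plant import bot gives the robot as it stands.
- The arm moves only by the tool play_rows, never from a script. Its argument "deltas" is a list of rows, each a list of 3 entries, a list of its own where there are three numbers: the finger opening in m, from 0 to 0.0854, then the shift along the tool's x, y, z in m, then the turn, a rotation vector about the tool's x, y, z in rad. In form: [[grip, [x, y, z], [rx, ry, rz]], ...]. A call has 1 to 10 rows; each row shifts and turns the commanded pose from where the row before left it, along the tool's axes as they then stand; what a row does not reach is not made up. A row lasts 1/8 s, in which the tool goes at most 62.5 mm and 10.7 degrees, less where a joint would pass 70% of its speed; a pose out of reach is approached as far as the arm can. A call with a gripper value outside its range is refused whole. The fingers move at their own pace and stop on an object; "squeeze" is the grip in N (left out, the last holds). Time passes only in rows, so rows that do not move let the fingers close. It gives the time, the measured TCP pose, the force, the opening and the grip force at its end, in the units of the state.
- bot.state(): the state, without advancing time (a new reading comes with each control period).
- bot.camera(name): name is "scene" or "side" or "wrist"; returns a dict with "image" (400x640x3 uint8, blue, green, red), "mtx" (3x3 intrinsics, pixels), "rvec" (rotation vector, rad) and "tvec" (3), from world to camera coordinates, as OpenCV has them. Camera axes: x right, y down, z forward; pixel columns grow to the right and rows downward; lengths in mm; the calibration is good to about 2 mm. A picture is of the moment at which its call begins. There is no depth.
- bot.close_job(): hands the job in; it is judged then, once.
The state is a dict: "time_s": time; "q": joint angles; "joint_vel": joint speeds; "joint_efforts": joint torques, N m; "tcp_pos": TCP position; "tcp_rot": TCP orientation; "force": force on the tool from outside, world axes, zero at the start; "ft_torque": the same for the moment, N m; "gripper_width": finger opening in mm; "finger_force": force on a finger pad.
Only numpy, scipy, OpenCV 4.12 (cv2) and the standard library are available. Lean on these libraries where they do the work, as an engineer would, in place of code of your own. Each camera call takes 0.05 s, during which the arm holds its last target. There are 200 camera calls.

### The job

Get the bench scale ready to measure into the jug that stands on it, by pressing only and picking nothing up: first press the far end of the wide power rocker until it is fully over to on, then press the far end of the narrow unit rocker beside it until it is fully over to millilitres, and last press the long tare key right down and let it spring back up. Leave the two small square keys alone, keep off the jug and the weighing pan so that the tare is true, and do not disturb the other things on the counter.

Things in the scene. Friction and masses are not known exactly. Their poses are not given: they have to be found in the camera images.
- scale: White bench scale, fixed, 300 (x) x 260 mm (y). Origin on the counter under its centre; -x side faces the robot, y to the left. Its front 105 mm are a console rising away from the robot: surface 30 mm high at x = -0.150, 55 mm at x = -0.045 (slope 0.234 rad). Its controls lie in one row at x = -0.1125, left to right: wide rocker, narrow rocker, two square keys, long key. Display behind the row.
- pan: Square-cornered steel weighing pan of the scale, 190 mm (x) x 236 mm (y) x 6 mm, its top 72 mm above the counter, covering x = -0.040 to 0.150 of the scale; fixed; origin under its middle, 8 mm below its top. Nothing but the jug may press on it.
- power_rocker (a joint): Power switch, the wide rocker at the left end of the row: 24 mm wide and 30 mm long up the slope, a V-shaped dark see-saw hinged across its middle at scale y = +0.100. Joint in rad: 0 = near half down (off), 0.42 = far half down (on). A stiff hinge holds it wherever it is left, without spring-back; pressing the far half takes 2 to 4 N up to its stop.
- power_far (a point): Point on top of the power rocker's far half (the half away from the robot), on its centre line, 10 mm from the hinge; moves with it. At 0 it is 10 mm proud of the console, square to it; at 0.42 it is 5.5 mm proud and 3 mm further up the slope. The far end is 5 mm beyond. The bezel round it is 2.5 mm proud. Press on the far half or overhanging its far end, as the near half rises.
- unit_rocker (a joint): Unit switch, the narrow rocker to the right of the power rocker: 12 mm wide and 30 mm long up the slope, a V-shaped dark see-saw hinged across its middle at scale y = +0.050. Joint in rad: 0 = near half down (grams), 0.42 = far half down (millilitres). A stiff hinge holds it wherever it is left, without spring-back; pressing the far half takes 2 to 4 N up to its stop.
- unit_far (a point): Point on top of the unit rocker's far half (the half away from the robot), on its centre line, 10 mm from the hinge; moves with it. At 0 it is 10 mm proud of the console, square to it; at 0.42 it is 5.5 mm proud and 3 mm further up the slope. The far end is 5 mm beyond. The bezel round it is 2.5 mm proud. Press on the far half or overhanging its far end, as the near half rises.
- tare_key (a joint): Tare key, the long grey bar key at the right end of the row (scale y = -0.090), 42 mm (across) x 18 mm (up the slope). Joint value in m: 0 = up, 0.005 = fully down, square to the console; springs back (1.4 N to start, 4.5 N at the bottom).
- tare_top (a point): Centre of the top face of the tare key, 9 mm proud of the console when up.
- light_key (a joint): Square grey key, 14 x 14 mm, the left one of the two in the middle of the row, scale y = +0.003 (display light). Joint value in m, 0 = up, 0.005 = fully down; springs back (1.4 N to start, 4.5 N at the bottom). To be left alone.
- light_top (a point): Centre of the top face of the left square key, 9 mm proud of the console when up.
- hold_key (a joint): Square grey key, 14 x 14 mm, the right one of the two in the middle of the row, scale y = -0.036 (hold). Joint value in m, 0 = up, 0.005 = fully down; springs back (1.4 N to start, 4.5 N at the bottom). To be left alone.
- hold_top (a point): Centre of the top face of the right square key, 9 mm proud of the console when up.
- jug: Clear plastic measuring jug standing on the pan, rim radius 48 mm, 130 mm high (rim 202 mm above the counter); loose, 0.1 to 0.2 kg; origin under its centre. Its handle reaches 81 mm from the axis along its own +y, to the back or left, not over the console. Its wall stays 110 mm or more behind the row of controls. Leave it alone.
- tin: Closed round metal tin, radius 39 mm, 77 mm high, loose; origin under its centre. Leave it alone.
- saucer: White ceramic saucer, radius 70 mm, 20 mm high, loose; origin under its centre. Leave it alone.
- ramekin: Small white ceramic bowl, rim radius 42 mm, 45 mm high, loose; origin under its centre. Leave it alone.
- jar: Glass storage jar with a steel cap, radius 40 mm, 125 mm high, loose; origin under its centre. Leave it alone.
- mill: Dark wooden pepper mill, radius 29 mm, 178 mm high, loose; origin under its centre. Leave it alone.
- teaspoon: Steel coffee-measuring spoon with a round handle, lying on the counter in front of the scale, 150 mm long and up to 20 mm high, loose; origin under its middle. Leave it alone.

How it is judged (in metres and radians):
On the way, in this order (a step that is already met when the one before it is completed fails the run):
1. the power rocker is over to on (value of joint power_rocker above 0.33 rad), for 0.1 s.
2. the unit rocker is over to millilitres, the power still on (value of joint each of power_rocker, unit_rocker above 0.33 rad), for 0.1 s.
3. the tare key is pressed down at least 3.5 mm of its 5 mm, with power on and unit set (all of step 2 and value of joint tare_key above 0.0035 m), for 0.1 s.
At the end, for the whole second after the job is handed in: Power rocker at on and unit rocker at millilitres (each above 0.33 of 0.42 rad); tare and square keys up (within 1 mm); jug upright and at rest on the pan within 15 mm of its start; tin, saucer, ramekin, jar, mill and spoon upright, within 20 mm of theirs (all of step 2 and value of joint each of tare_key, light_key, hold_key below 0.001 m and contact force between jug and pan above 0.3 N and linear speed of jug below 0.02 m/s and distance of jug from where it was at the start of the episode below 0.015 m and distance of each of tin, saucer, ramekin, jar, mill, teaspoon from where it was at the start of the episode below 0.02 m and angle between each of jug, tin, saucer, ramekin, jar, mill's own z axis and vertical below 0.15 rad); the robot touches nothing.
It fails at once if the unit rocker is tipped over before the power is on (value of joint unit_rocker above 0.21 rad and value of joint power_rocker below 0.21 rad).
It fails at once if the tare key is pressed (over 2.5 mm) before the power is on and the unit is set (value of joint tare_key above 0.0025 m and value of joint any of power_rocker, unit_rocker below 0.21 rad).
It fails at once if one of the small square keys is pressed (over 2.5 mm) (value of joint any of light_key, hold_key above 0.0025 m).
It fails at once if the robot leans on the weighing pan or pushes the jug (over 1.5 N) (contact force between any of the fingers, the arm and pan above 1.5 N or contact force between any of the fingers, the arm and jug above 1.5 N).
It fails at once if the jug (over 15 mm) or another loose thing (over 20 mm) is lifted, carried or shoved (distance of jug from where it was at the start of the episode above 0.015 m or distance of any of tin, saucer, ramekin, jar, mill, teaspoon from where it was at the start of the episode above 0.02 m).
It also fails if it takes over 50 s, if anything falls off the work surface, if the arm or the gripper's body presses on something with over 40 N, if the wrist force passes 120 N, or if a joint passes its speed limit or range.

## Working session

There is one attempt and no reset: what is moved stays moved. The work goes in short steps, Python scripts to look and compute and a tool call to move; the robot and the scene stay as the last step left them, time stands still between calls to the robot, and variables do not carry over. Pictures are saved under pics/ and viewed, at most 13 in all, crops included, and the job is handed in when it is done.

Besides the shell and the picture viewer there is one more tool, called after "Request:" by a JSON object that holds its "method" and its "body". play_rows: Moves the arm, as the interface text tells. Its arguments: {"type":"object","properties":{"deltas":{"type":"array","items":{"type":"array"}},"squeeze":{"type":"number"}},"required":["deltas"]}

```bash
mkdir -p pics
python3 - <<'E'
from plant import bot
import cv2,pickle
s=bot.state();print(s)
for n in("scene","side"):
    c=bot.camera(n);cv2.imwrite(f"pics/{n}1.png",c["image"]);pickle.dump(c,open(n+".pkl","wb"))
    print(n,c["mtx"],c["rvec"],c["tvec"])
E
```

```text
{'time_s': 0.0, 'q': array([ 1.14421474,  0.57653612,  0.02482182,  1.43792509, -0.01497342,
        1.12898663, -0.05652163]), 'joint_vel': array([-0.00186941, -0.00108062, -0.00078186, -0.00038355,  0.00012222,
        0.00158661, -0.00128927]), 'joint_efforts': array([-1.67818722e-03, -7.65760803e+01,  2.25013107e+00, -2.85976338e+01,
        1.53480330e-02,  1.27253687e-02,  7.22641786e-07]), 'tcp_pos': array([ 226.70503694, -635.24208191,  195.13348434]), 'tcp_rot': array([-3.09394957e+00, -5.35595854e-01,  6.00601993e-04]), 'force': array([ 0.01026604, -0.09893879, -0.05795585]), 'ft_torque': array([ 0.07541923, -0.01464798, -0.00648003]), 'finger_force': 0.0, 'gripper_width': 85.45726407582477}
scene [[467.83938525   0.         322.81720397]
 [  0.         467.83938525 194.64501176]
 [  0.           0.           1.        ]] [ 2.11657282  1.09531439 -0.46280552] [-390.09687617 -265.15111159 1389.05152954]
side [[384.66846357   0.         318.97280079]
 [  0.         384.66846357 202.59616656]
 [  0.           0.           1.        ]] [ 0.61593105 -2.61861407  1.22210596] [552.31163536 193.89479894 630.10230433]
```

View pics/scene1.png

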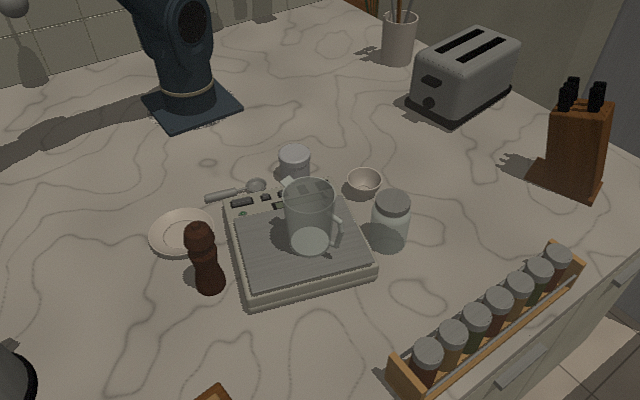

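View pics/side1.png

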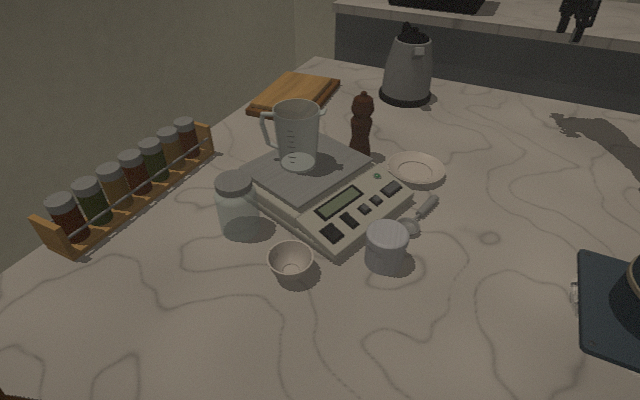

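The side view shows the console row: power rocker about (330,233), unit (349,220), square keys (365,209) and (377,199), tare (391,188). The tin at (387,245) stands in front. The scene view shows the pan corners. I'll enlarge both.

Run:
```python
import cv2,pickle
a=pickle.load(open("side.pkl","rb"))["image"][120:270,230:430]
cv2.imwrite("pics/side2.png",cv2.resize(a,None,fx=4,fy=4,interpolation=cv2.INTER_CUBIC))
a=pickle.load(open("scene.pkl","rb"))["image"][170:320,200:400]
cv2.imwrite("pics/scene2.png",cv2.resize(a,None,fx=4,fy=4,interpolation=cv2.INTER_CUBIC))
```

```text
(no output)
```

View pics/side2.png

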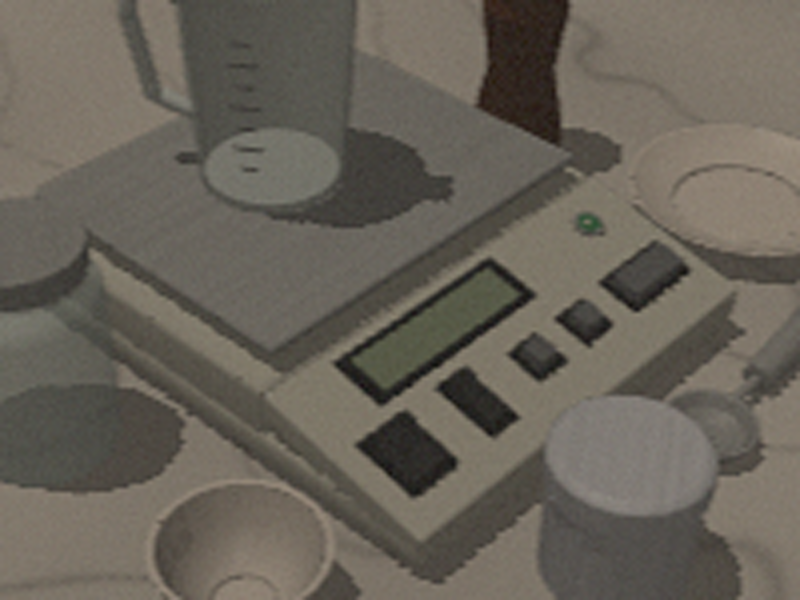

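View pics/scene2.png

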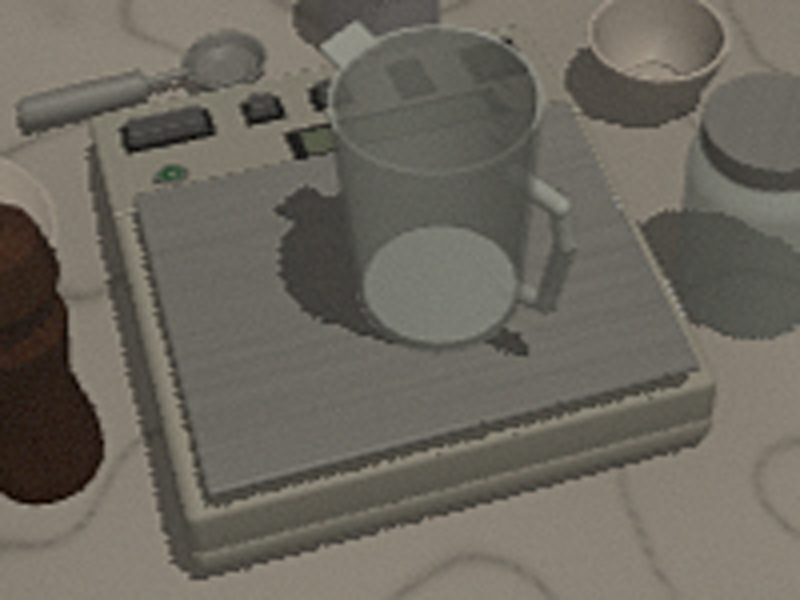

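```bash
cat > fit.py <<'E'
import cv2,pickle,numpy as np
from scipy.optimize import least_squares
from scipy.spatial.transform import Rotation as R
C={n:pickle.load(open(n+".pkl","rb")) for n in("scene","side")}
k=lambda y:(-114.6,y,47.7)
obs=[("side",(-40,118,72),(268,353)),("side",(-40,-118,72),(572,156)),("side",k(3),(540,350)),("side",k(-36),(586,318)),("side",k(-90),(646,271)),
("side",(-150,130,30),(425,541)),("side",(-150,-130,30),(733,292)),
("scene",(-40,-118,72),(137,197)),("scene",(150,-118,72),(207,497)),("scene",(150,118,72),(700,370)),("scene",k(-90),(168,124)),("scene",k(-36),(263,102))]
off={"side":(230,120),"scene":(200,170)}
def f(p):
    r=[]
    for n,P,u in obs:
        w=R.from_euler("z",p[2]).apply(P)+[p[0],p[1],0]
        q=cv2.projectPoints(w[None],C[n]["rvec"],C[n]["tvec"],C[n]["mtx"],None)[0].ravel()
        r+=list(q-((np.array(u)+.5)/4-.5+off[n]))
    return np.array(r)
def ray(n,u,z):
    c=C[n];Rm=cv2.Rodrigues(c["rvec"])[0];o=-Rm.T@c["tvec"]
    d=Rm.T@np.linalg.inv(c["mtx"])@[*u,1];return o+d*(z-o[2])/d[2]
if __name__=="__main__":
  g=ray("scene",(308,245),72);
  b=min((least_squares(f,[g[0],g[1],y]) for y in(-2,-1,0,1,2)),key=lambda s:s.cost)
  print(g,b.x,b.cost);print(b.fun.reshape(-1,2).round(1))
  np.save("scale.npy",b.x)
  L=lambda u:R.from_euler("z",-b.x[2]).apply(u-[b.x[0],b.x[1],0]).round()
  print("tin",L(ray("side",(387,232),77)),"jug rim",L(ray("scene",(308.6,194.6),202)),"mill top",L(ray("scene",(199,226),178)))
  def T(P):return (R.from_euler("z",b.x[2]).apply(P)+[b.x[0],b.x[1],0]).round(1)
  for n,y in(("pow",100),("unit",50),("tare",-90)):print(n,T((-112.5,y,38.9)))
E
python3 fit.py
```

```text
[696.78824708 -51.77094287  72.        ] [ 6.23923077e+02 -3.74780926e+01 -3.07048772e-01] 6.744775070902027
[[-0.2 -0.6]
 [ 0.1 -0.4]
 [-0.6 -0.5]
 [-0.3 -1.3]
 [ 0.2 -0.9]
 [-1.5  0.9]
 [ 1.5 -0.8]
 [-0.8 -0.3]
 [ 0.3 -0.6]
 [ 0.7 -1. ]
 [-0.4 -0.7]
 [-0.2 -0.4]]
tin [-206.   57.   77.] jug rim [ 69.  13. 202.] mill top [  63. -181.  178.]
pow [546.9  91.8  38.9]
unit [531.8  44.2  38.9]
tare [489.5 -89.3  38.9]
```

The fit is consistent: about 1 px residual, with scale yaw −0.307 rad. I'll write a row planner with the fingers shut, tool z along the console normal and tool x pointing down the slope.

```bash
cat > plan.py <<'E'
import numpy as np,sys,os,json
from scipy.spatial.transform import Rotation as R, Slerp
from plant import bot
x,y,a=np.load("scale.npy");Rs=R.from_euler("z",a);c,s=np.cos(.234),np.sin(.234)
up=np.array([c,0,s]);nrm=np.array([-s,0,c])
Rt=Rs*R.from_matrix(np.c_[-up,np.cross([s,0,-c],-up),-nrm])
def pt(ky,u,h): # key y, mm up slope from row, mm proud
    return Rs.apply(np.array([-112.5,ky,38.9])+u*up+h*nrm)+[x,y,0]
def meas():
    st=bot.state();return st["tcp_pos"],R.from_rotvec(st["tcp_rot"]),st
def err(ky):
    p,r,st=meas();d=Rs.inv().apply(p-pt(ky,0,0))
    print("t",st["time_s"],"y %.1f u %.1f h %.1f"%(d[1],d@up,d@nrm),"rot",(r.inv()*Rt).as_rotvec().round(3),"F",Rs.inv().apply(st["force"]).round(1),"w",st["gripper_width"])
def rows(p,r,wps):
    out=[]
    for tp,tr,n in wps:
        sl=Slerp([0,1],R.concatenate([r,tr]));p0=p
        for i in range(1,n+1):
            tr_=sl(i/n);tp_=p0+(tp-p0)*i/n
            d=r.inv().apply(tp_-p).round()/1000+0.;w=(r.inv()*tr_).as_rotvec().round(3)+0.
            p=p+r.apply(d*1000);r=r*R.from_rotvec(w)
            out.append([0,d.tolist(),w.tolist()])
    for i in range(0,len(out),10):print(json.dumps(out[i:i+10]))
    print(p.round(),(r.inv()*Rt).as_rotvec().round(3))
E
python3 - <<'E'
from plan import *
p,r,st=meas()
T=pt(100,12,130);half=Slerp([0,1],R.concatenate([r,Rt]))(.5)
print(T,(r.inv()*Rt).as_rotvec())
rows(p,r,[(np.array([430,-310,240]),half,10),(T,Rt,10)])
E
```

```text
[529.30307988  97.4301934  168.139515  ] [-0.29190009 -0.09991887 -2.47734416]
[[0, [0.03, -0.024, -0.004], [-0.015, -0.005, -0.124]], [0, [0.033, -0.02, -0.005], [-0.014, -0.005, -0.124]], [0, [0.035, -0.015, -0.006], [-0.015, -0.005, -0.124]], [0, [0.036, -0.011, -0.005], [-0.014, -0.005, -0.123]], [0, [0.038, -0.007, -0.006], [-0.015, -0.005, -0.124]], [0, [0.038, -0.001, -0.007], [-0.015, -0.005, -0.124]], [0, [0.038, 0.003, -0.006], [-0.014, -0.005, -0.124]], [0, [0.037, 0.008, -0.007], [-0.015, -0.005, -0.124]], [0, [0.036, 0.013, -0.006], [-0.014, -0.005, -0.124]], [0, [0.034, 0.017, -0.007], [-0.015, -0.005, -0.124]]]
[[0, [0.041, 0.01, 0.003], [-0.015, -0.005, -0.124]], [0, [0.04, 0.015, 0.004], [-0.014, -0.005, -0.124]], [0, [0.038, 0.02, 0.003], [-0.015, -0.005, -0.124]], [0, [0.034, 0.024, 0.003], [-0.014, -0.005, -0.123]], [0, [0.032, 0.028, 0.004], [-0.015, -0.005, -0.124]], [0, [0.028, 0.032, 0.004], [-0.015, -0.005, -0.124]], [0, [0.024, 0.035, 0.004], [-0.014, -0.005, -0.124]], [0, [0.019, 0.038, 0.005], [-0.015, -0.005, -0.124]], [0, [0.015, 0.039, 0.005], [-0.014, -0.005, -0.123]], [0, [0.009, 0.041, 0.006], [-0.015, -0.005, -0.124]]]
[530.  97. 168.] [-0.  0. -0.]
```

Request:
{"method": "play_rows", "body": {"deltas": [[0,[0.03,-0.024,-0.004],[-0.015,-0.005,-0.124]],[0,[0.033,-0.02,-0.005],[-0.014,-0.005,-0.124]],[0,[0.035,-0.015,-0.006],[-0.015,-0.005,-0.124]],[0,[0.036,-0.011,-0.005],[-0.014,-0.005,-0.123]],[0,[0.038,-0.007,-0.006],[-0.015,-0.005,-0.124]],[0,[0.038,-0.001,-0.007],[-0.015,-0.005,-0.124]],[0,[0.038,0.003,-0.006],[-0.014,-0.005,-0.124]],[0,[0.037,0.008,-0.007],[-0.015,-0.005,-0.124]],[0,[0.036,0.013,-0.006],[-0.014,-0.005,-0.124]],[0,[0.034,0.017,-0.007],[-0.015,-0.005,-0.124]]]}}

```text
time_s: 1.35
tcp_pos: [430.9, -309.3, 240.4]
tcp_rot: [2.102, 2.139, -0.035]
force: [-0.1, -0.3, 0.1]
gripper_width: 0.0
finger_force: 0.0
```

Request:
{"method": "play_rows", "body": {"deltas": [[0,[0.041,0.01,0.003],[-0.015,-0.005,-0.124]],[0,[0.04,0.015,0.004],[-0.014,-0.005,-0.124]],[0,[0.038,0.02,0.003],[-0.015,-0.005,-0.124]],[0,[0.034,0.024,0.003],[-0.014,-0.005,-0.123]],[0,[0.032,0.028,0.004],[-0.015,-0.005,-0.124]],[0,[0.028,0.032,0.004],[-0.015,-0.005,-0.124]],[0,[0.024,0.035,0.004],[-0.014,-0.005,-0.124]],[0,[0.019,0.038,0.005],[-0.015,-0.005,-0.124]],[0,[0.015,0.039,0.005],[-0.014,-0.005,-0.123]],[0,[0.009,0.041,0.006],[-0.015,-0.005,-0.124]]]}}

```text
time_s: 2.6
tcp_pos: [529.7, 97.8, 167.8]
tcp_rot: [0.439, 2.876, -0.055]
force: [1.2, -1.4, 0.1]
gripper_width: 0.5
finger_force: 0.0
```

Request:
{"method": "play_rows", "body": {"deltas": [[0,[0,0,0],[0,0,0]]]}}

```text
time_s: 2.72
tcp_pos: [529.6, 99.9, 167.5]
tcp_rot: [0.437, 2.877, -0.051]
force: [0.3, -0.4, -0.7]
gripper_width: -0.3
finger_force: 0.0
```

Run:
```python
from plan import *
import cv2
err(100)
c=bot.camera("wrist");im=c["image"].copy()
for ky in(100,50,-90,3,-36):
    P=np.array([pt(ky,u,h) for u,h in((-15,2.5),(0,2.5),(15,2.5),(0,9))])
    for q in cv2.projectPoints(P,c["rvec"],c["tvec"],c["mtx"],None)[0].reshape(-1,2):cv2.circle(im,tuple(int(v) for v in q.clip(-999,999)),2,(0,0,255),-1)
cv2.imwrite("pics/w1.png",im)
```

```text
t 2.725 y 2.5 u 11.4 h 129.5 rot [ 0.001 -0.     0.005] F [ 0.4 -0.3 -0.7] w -0.33163072007716743
```

View pics/w1.png

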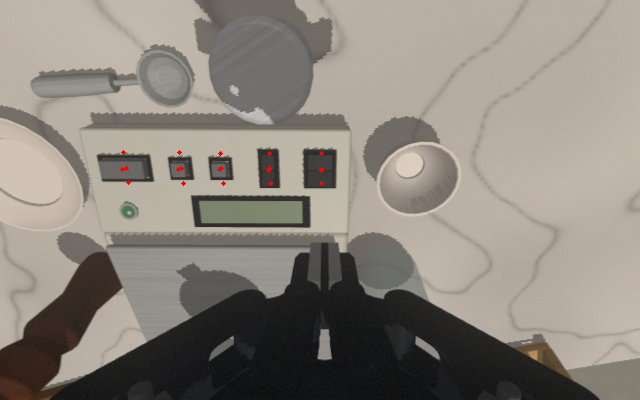

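The projected points sit on all five controls, with the power rocker at about (320,168), so the fit holds. I'll descend over the far half of the power rocker, correcting y by −2.5 mm.

Request:
{"method": "play_rows", "body": {"deltas": [[0,[-0.001,-0.0025,0.03],[0,0,0]],[0,[0,0,0.03],[0,0,0]],[0,[0,0,0.03],[0,0,0]],[0,[0,0,0.02],[0,0,0]],[0,[0,0,0],[0,0,0]]]}}

```text
time_s: 3.4
tcp_pos: [553.4, 84.3, 60.3]
tcp_rot: [0.449, 2.877, -0.057]
force: [-0.0, 0.1, -0.1]
gripper_width: 0.0
finger_force: 0.0
```

```bash
python3 -c "
from plan import *
err(100)"
```

```text
t 3.4 y -5.3 u 13.2 h 18.8 rot [-0.004 -0.001 -0.002] F [-0.   0.1 -0.1] w 0.02964055716175991
```

Request:
{"method": "play_rows", "body": {"deltas": [[0,[0,0,0],[0,0,0]],[0,[0,0,0],[0,0,0]]]}}

```text
time_s: 3.65
tcp_pos: [554.6, 85.9, 62.5]
tcp_rot: [0.446, 2.873, -0.054]
force: [-0.8, 0.1, 0.0]
gripper_width: 0.3
finger_force: 0.0
```

```bash
python3 -c "
from plan import *
err(100)"
```

```text
t 3.65 y -3.3 u 14.4 h 20.8 rot [-0.001  0.002 -0.001] F [-0.8 -0.1  0. ] w 0.27359108858687214
```

Readings scatter by a couple of mm, so I'll average a few.

```bash
cat >> plan.py <<'E'
def avg(ky,n=6):
    L=[]
    for i in range(n):
        bot.camera("side");p,r,st=meas();d=Rs.inv().apply(p-pt(ky,0,0));L.append([d[1],d@up,d@nrm,*Rs.inv().apply(st["force"])])
    L=np.array(L);print("t",st["time_s"],"y,u,h,F",L.mean(0).round(1),"sd",L.std(0).round(1))
E
python3 -c "
from plan import *
avg(100)"
```

```text
t 3.95 y,u,h,F [-3.3 14.1 20.4  0.2 -0.4  0.2] sd [0.  0.2 0.2 0.4 0.6 0.4]
```

Request:
{"method": "play_rows", "body": {"deltas": [[0,[0.002,0.003,0],[0,0,0]],[0,[0,0,0.004],[0,0,0]],[0,[0,0,0.003],[0,0,0]],[0,[0,0,0.002],[0,0,0]],[0,[0,0,0.002],[0,0,0]],[0,[0,0,0],[0,0,0]]]}}

```text
time_s: 4.7
tcp_pos: [555.7, 88.7, 50.1]
tcp_rot: [0.445, 2.875, -0.054]
force: [0.8, 0.6, 0.5]
gripper_width: -0.1
finger_force: 0.0
```

```bash
python3 -c "
from plan import *
avg(100,3)"
```

```text
t 4.85 y,u,h,F [-0.3 11.8  8.9  0.3 -0.3  0.2] sd [0.  0.  0.  0.6 0.3 0.2]
```

Request:
{"method": "play_rows", "body": {"deltas": [[0,[0,0,0.001],[0,0,0]],[0,[0,0,0.001],[0,0,0]]]}}

```text
time_s: 5.1
tcp_pos: [556.2, 88.6, 48.3]
tcp_rot: [0.445, 2.875, -0.054]
force: [-0.6, -0.3, -0.0]
gripper_width: 0.1
finger_force: 0.0
```

Request:
{"method": "play_rows", "body": {"deltas": [[0,[0,0,0.001],[0,0,0]],[0,[0,0,0.001],[0,0,0]]]}}

```text
time_s: 5.35
tcp_pos: [556.6, 88.4, 46.3]
tcp_rot: [0.445, 2.875, -0.054]
force: [-0.1, 0.7, -0.4]
gripper_width: 0.1
finger_force: 0.0
```

Run:
```python
from plan import *
import cv2
avg(100,2)
a=bot.camera("side")["image"][170:270,270:410]
b=bot.camera("wrist")["image"]
a=cv2.resize(a,None,fx=4,fy=4,interpolation=cv2.INTER_CUBIC)
b=b[:,100:500]
cv2.imwrite("pics/p1.png",cv2.resize(np.hstack([a,b]),None,fx=.83,fy=.83))
```

```text
t 5.45 y,u,h,F [-0.3 11.7  4.7 -0.1 -0.2 -0.3] sd [0.  0.  0.1 0.3 0.1 0.2]
```

View pics/p1.png

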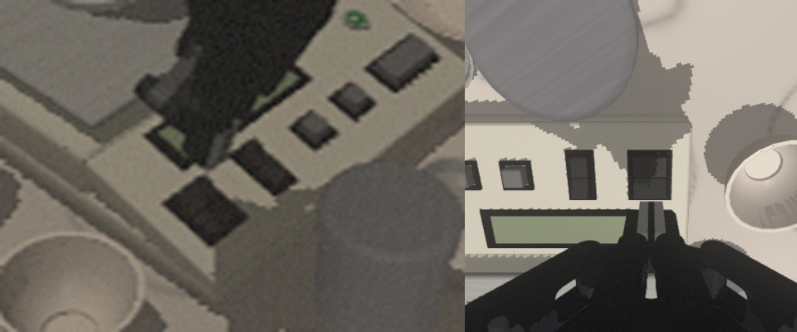

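The picture shows the fingertip just up-slope of the power rocker's far edge (wrist about (324,243), side about (334,220)) and not on it. I'll compare that with the projected TCP.

Run:
```python
from plan import *
import cv2
p,r,st=meas()
for n in("wrist","side","scene"):
    c=bot.camera(n)
    q=lambda P:cv2.projectPoints(np.array(P,float),c["rvec"],c["tvec"],c["mtx"],None)[0].reshape(-1,2).round(1).tolist()
    print(n,"tcp",q([p]),"+-x11",q([p+r.apply([11,0,0]),p-r.apply([11,0,0])]),"far end, near end, hinge",q([pt(100,15,6),pt(100,-15,2.5),pt(100,0,2.5)]))
a=bot.camera("side")["image"][190:250,300:370];b=bot.camera("wrist")["image"][170:290,270:380]
cv2.imwrite("pics/p2.png",np.hstack([cv2.resize(a,(420,360),interpolation=cv2.INTER_CUBIC),cv2.resize(b,(330,360),interpolation=cv2.INTER_CUBIC)]))
```

```text
wrist tcp [[323.6, 231.2]] +-x11 [[323.6, 214.2], [323.6, 247.7]] far end, near end, hinge [[324.0, 237.0], [324.1, 187.7], [324.1, 211.7]]
side tcp [[326.6, 228.1]] +-x11 [[330.8, 231.9], [322.5, 224.4]] far end, near end, hinge [[325.4, 226.7], [336.4, 238.1], [330.7, 232.9]]
scene tcp [[324.7, 186.4]] +-x11 [[323.3, 184.2], [326.2, 188.6]] far end, near end, hinge [[325.3, 186.6], [321.5, 181.9], [323.4, 184.9]]
```

View pics/p2.png

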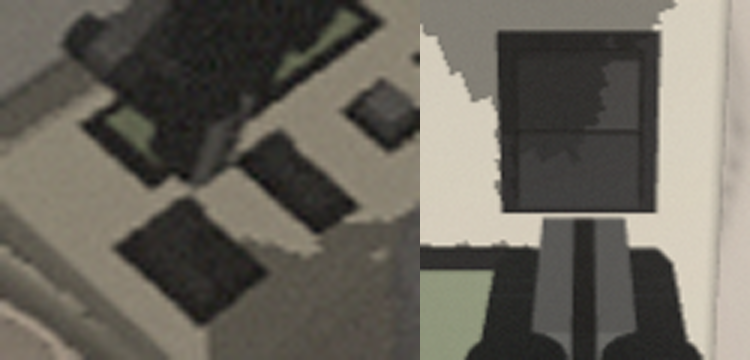

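Run:
```python
from plan import *
import cv2
p,r,st=meas()
c={n:bot.camera(n) for n in("wrist","side")}
M=lambda n:c[n]["mtx"]@np.c_[cv2.Rodrigues(c[n]["rvec"])[0],c[n]["tvec"]]
X=cv2.triangulatePoints(M("wrist"),M("side"),np.array([[325.],[242.7]]),np.array([[332.5],[220.8]]));X=(X[:3]/X[3]).ravel()
print("tip in tool frame",r.inv().apply(X-p),X)
for P in((0,0,-5),(0,0,-10),(0,0,-15),(11,0,-10),(11,0,-15),(11,0,-20),(-11,0,-10),(0,-8,-10)):
    print(P,[cv2.projectPoints((p+r.apply(P))[None],c[n]["rvec"],c[n]["tvec"],c[n]["mtx"],None)[0].ravel().round(1) for n in c])
```

```text
tip in tool frame [  7.4573564    0.84861087 -31.49153217] [543.00290372  93.65984307  75.2543268 ]
(0, 0, -5) [array([323.5, 234.6]), array([327.1, 226.5])]
(0, 0, -10) [array([323.4, 238.1]), array([327.6, 224.9])]
(0, 0, -15) [array([323.4, 241.8]), array([328.1, 223.3])]
(11, 0, -10) [array([323.4, 220.2]), array([331.8, 228.7])]
(11, 0, -15) [array([323.4, 223.5]), array([332.3, 227.1])]
(11, 0, -20) [array([323.4, 227. ]), array([332.9, 225.5])]
(-11, 0, -10) [array([323.4, 255.3]), array([323.5, 221.2])]
(0, -8, -10) [array([309.6, 238.1]), array([330.5, 222.8])]
```

The tip really sits roughly 25–30 mm behind the reported TCP, and there is no contact force yet. I'll keep descending in small steps, watching the force and the pictures.

Request:
{"method": "play_rows", "body": {"deltas": [[0,[0,0,0.003],[0,0,0]],[0,[0,0,0.003],[0,0,0]]]}}

```text
time_s: 6.15
tcp_pos: [558.0, 88.0, 40.3]
tcp_rot: [0.445, 2.875, -0.054]
force: [-0.1, 0.1, 0.2]
gripper_width: -0.0
finger_force: 0.0
```

Request:
{"method": "play_rows", "body": {"deltas": [[0,[0,0,0.003],[0,0,0]],[0,[0,0,0.003],[0,0,0]]]}}

```text
time_s: 6.4
tcp_pos: [559.3, 87.5, 34.4]
tcp_rot: [0.445, 2.875, -0.054]
force: [0.1, -0.6, -0.7]
gripper_width: 0.3
finger_force: 0.0
```

Run:
```python
from plan import *
import cv2
avg(100,2)
a=bot.camera("side")["image"][190:250,300:370];b=bot.camera("wrist")["image"][170:290,270:380];d=bot.camera("scene")["image"][150:210,290:350]
cv2.imwrite("pics/p3.png",np.hstack([cv2.resize(x,(w,330),interpolation=cv2.INTER_CUBIC) for x,w in((a,385),(b,302))]))
```

```text
t 6.5 y,u,h,F [-0.4 11.6 -7.6  0.8 -0.1  0.2] sd [0.  0.  0.1 0.4 0.1 0.4]
```

View pics/p3.png

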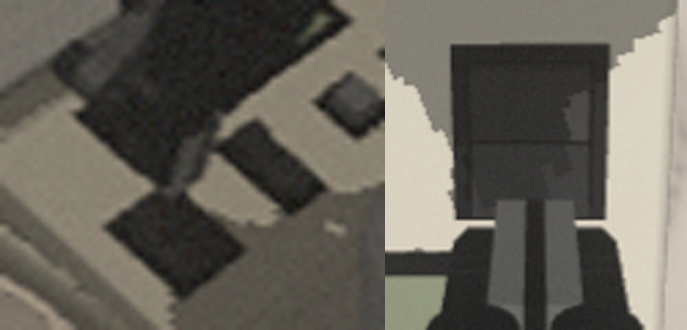

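The tip now covers the far edge of the power rocker in the wrist view (about (324,243)), still with no contact. I'll keep going.

Request:
{"method": "play_rows", "body": {"deltas": [[0,[0,0,0.003],[0,0,0]],[0,[0,0,0.003],[0,0,0]],[0,[0,0,0],[0,0,0]]]}}

```text
time_s: 7.02
tcp_pos: [560.5, 87.1, 28.5]
tcp_rot: [0.445, 2.875, -0.054]
force: [-0.6, 1.4, -0.8]
gripper_width: -0.1
finger_force: 0.0
```

Request:
{"method": "play_rows", "body": {"deltas": [[0,[0,0,0.002],[0,0,0]],[0,[0,0,0],[0,0,0]]]}}

```text
time_s: 7.28
tcp_pos: [561.0, 87.0, 26.8]
tcp_rot: [0.445, 2.875, -0.054]
force: [-0.5, 0.5, 0.0]
gripper_width: -0.1
finger_force: 0.0
```

Request:
{"method": "play_rows", "body": {"deltas": [[0,[0,0,0.002],[0,0,0]],[0,[0,0,0],[0,0,0]]]}}

```text
time_s: 7.52
tcp_pos: [561.5, 86.8, 24.8]
tcp_rot: [0.445, 2.875, -0.054]
force: [-0.6, 0.1, -0.1]
gripper_width: 0.0
finger_force: 0.0
```

Run:
```python
from plan import *
import cv2
avg(100,3)
```

```text
t 7.675 y,u,h,F [ -0.4  11.7 -17.2   0.2   0.6  -0.1] sd [0.  0.  0.  0.2 0.4 0.6]
```

Request:
{"method": "play_rows", "body": {"deltas": [[0,[0,0,0.002],[0,0,0]],[0,[0,0,0],[0,0,0]]]}}

```text
time_s: 7.92
tcp_pos: [561.9, 86.6, 22.9]
tcp_rot: [0.445, 2.875, -0.054]
force: [0.3, 0.1, -0.7]
gripper_width: 0.3
finger_force: 0.0
```

Request:
{"method": "play_rows", "body": {"deltas": [[0,[0,0,0.002],[0,0,0]],[0,[0,0,0],[0,0,0]]]}}

```text
time_s: 8.18
tcp_pos: [562.3, 86.5, 20.9]
tcp_rot: [0.445, 2.875, -0.054]
force: [-0.6, 1.1, 0.1]
gripper_width: -0.2
finger_force: 0.0
```

Request:
{"method": "play_rows", "body": {"deltas": [[0,[0,0,0.002],[0,0,0]],[0,[0,0,0],[0,0,0]]]}}

```text
time_s: 8.43
tcp_pos: [562.9, 86.5, 19.1]
tcp_rot: [0.445, 2.875, -0.054]
force: [-0.2, -0.1, 0.5]
gripper_width: 0.1
finger_force: 0.3
```

Request:
{"method": "play_rows", "body": {"deltas": [[0,[0,0,0.001],[0,0,0]],[0,[0,0,0],[0,0,0]]]}}

```text
time_s: 8.68
tcp_pos: [563.5, 86.3, 18.4]
tcp_rot: [0.445, 2.874, -0.054]
force: [1.3, -0.5, 3.7]
gripper_width: 0.0
finger_force: 1.4
```

Request:
{"method": "play_rows", "body": {"deltas": [[0,[0,0,0.001],[0,0,0]],[0,[0,0,0],[0,0,0]]]}}

```text
time_s: 8.93
tcp_pos: [564.2, 86.1, 17.6]
tcp_rot: [0.446, 2.873, -0.054]
force: [2.0, -1.1, 5.2]
gripper_width: -0.1
finger_force: 2.1
```

Run:
```python
from plan import *
import cv2
avg(100,3)
a=bot.camera("side")["image"][190:250,300:370];b=bot.camera("wrist")["image"][170:290,270:380]
cv2.imwrite("pics/p4.png",np.hstack([cv2.resize(x,(w,360),interpolation=cv2.INTER_CUBIC) for x,w in((a,420),(b,330))]))
```

```text
t 9.075 y,u,h,F [ -0.2  12.6 -24.9   2.3  -0.1   4.8] sd [0.  0.1 0.  0.5 0.6 0.8]
```

View pics/p4.png

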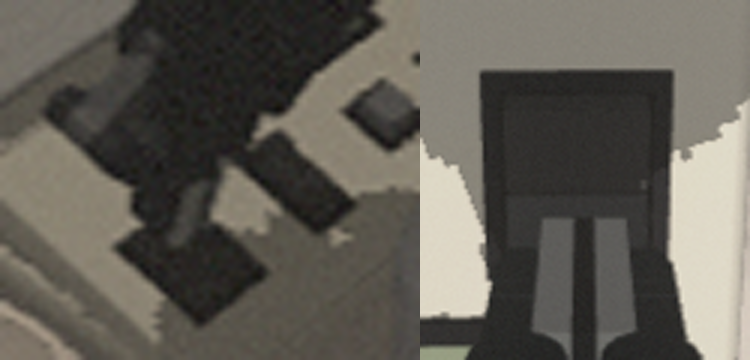

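Contact made: the tip lies on the far half, beyond the hinge line (wrist tip edge y≈243), with about 5 N. I'll press on.

Request:
{"method": "play_rows", "body": {"deltas": [[0,[0,0,0.001],[0,0,0]],[0,[0,0,0.001],[0,0,0]],[0,[0,0,0],[0,0,0]]]}}

```text
time_s: 9.55
tcp_pos: [563.9, 86.3, 15.3]
tcp_rot: [0.445, 2.874, -0.054]
force: [0.8, -0.3, 4.1]
gripper_width: -0.1
finger_force: 1.7
```

Request:
{"method": "play_rows", "body": {"deltas": [[0,[0,0,0.001],[0,0,0]],[0,[0,0,0.001],[0,0,0]],[0,[0,0,0],[0,0,0]]]}}

```text
time_s: 9.93
tcp_pos: [563.9, 86.1, 13.0]
tcp_rot: [0.445, 2.875, -0.054]
force: [1.0, -0.0, 2.4]
gripper_width: 0.1
finger_force: 1.0
```

Run:
```python
from plan import *
avg(100,3)
```

```text
t 10.075 y,u,h,F [ -0.4  11.4 -29.3   0.8  -0.2   2.2] sd [0.  0.  0.  0.5 0.3 0.3]
```

Request:
{"method": "play_rows", "body": {"deltas": [[0,[0,0,0.001],[0,0,0]],[0,[0,0,0],[0,0,0]]]}}

```text
time_s: 10.32
tcp_pos: [564.1, 86.0, 12.6]
tcp_rot: [0.445, 2.875, -0.054]
force: [-3.0, 0.5, 8.7]
gripper_width: 0.2
finger_force: 4.9
```

Request:
{"method": "play_rows", "body": {"deltas": [[0,[0,0,0.001],[0,0,0]],[0,[0,0,0],[0,0,0]]]}}

```text
time_s: 10.58
tcp_pos: [564.2, 86.0, 12.5]
tcp_rot: [0.444, 2.874, -0.055]
force: [-7.7, 0.1, 23.5]
gripper_width: 0.1
finger_force: 11.9
```

Request:
{"method": "play_rows", "body": {"deltas": [[0,[0,0,0.001],[0,0,0]],[0,[0,0,0],[0,0,0]]]}}

```text
time_s: 10.82
tcp_pos: [564.3, 86.0, 12.3]
tcp_rot: [0.444, 2.873, -0.055]
force: [-12.5, -0.6, 36.1]
gripper_width: 0.2
finger_force: 19.0
```

Hard stop reached after 6.7 mm of travel, so the power rocker is fully over. I'll retract and shift to the unit rocker.

Request:
{"method": "play_rows", "body": {"deltas": [[0,[0,0,-0.004],[0,0,0]],[0,[0,0,-0.02],[0,0,0]],[0,[0,-0.01,0],[0,0,0]],[0,[0,-0.02,0],[0,0,0]],[0,[0,-0.02,0],[0,0,0]],[0,[0,0,0],[0,0,0]],[0,[0,0,0],[0,0,0]],[0,[0,0,0],[0,0,0]]]}}

```text
time_s: 11.82
tcp_pos: [544.6, 40.6, 33.7]
tcp_rot: [0.444, 2.875, -0.053]
force: [0.0, 0.4, -0.1]
gripper_width: -0.2
finger_force: 0.0
```

Run:
```python
from plan import *
import cv2
avg(50,4)
a=bot.camera("side")["image"][190:250,300:370];b=bot.camera("wrist")["image"][150:290,270:430]
cv2.imwrite("pics/p5.png",np.hstack([cv2.resize(x,(w,350),interpolation=cv2.INTER_CUBIC) for x,w in((a,400),(b,400))]))
```

```text
t 12.025 y,u,h,F [ 0.3 11.7 -8.1  0.1 -0.1  0.1] sd [0.1 0.  0.  0.3 0.8 0.5]
```

View pics/p5.png

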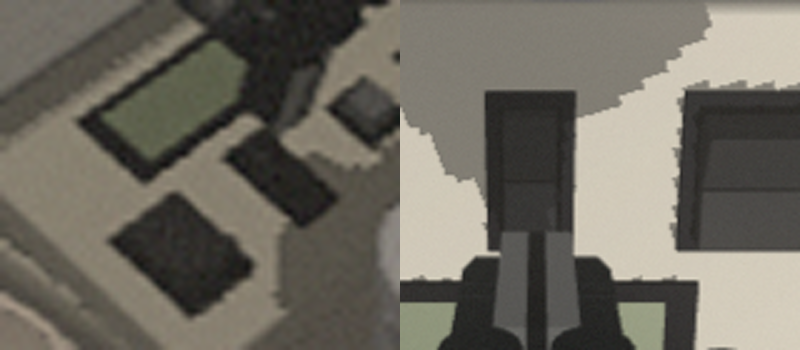

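The power rocker now shows its near half raised, and the tip sits centred over the unit rocker's far half. Pressing the unit rocker.

Request:
{"method": "play_rows", "body": {"deltas": [[0,[0,0,0.008],[0,0,0]],[0,[0,0,0.005],[0,0,0]],[0,[0,0,0.002],[0,0,0]],[0,[0,0,0.001],[0,0,0]],[0,[0,0,0.001],[0,0,0]],[0,[0,0,0.001],[0,0,0]],[0,[0,0,0.001],[0,0,0]],[0,[0,0,0.001],[0,0,0]],[0,[0,0,0.001],[0,0,0]],[0,[0,0,0],[0,0,0]]]}}

```text
time_s: 13.38
tcp_pos: [549.0, 38.6, 13.2]
tcp_rot: [0.445, 2.875, -0.054]
force: [2.0, 0.6, 3.6]
gripper_width: -0.0
finger_force: 1.3
```

Request:
{"method": "play_rows", "body": {"deltas": [[0,[0,0,0.001],[0,0,0]],[0,[0,0,0],[0,0,0]]]}}

```text
time_s: 13.62
tcp_pos: [549.3, 38.4, 12.6]
tcp_rot: [0.445, 2.874, -0.054]
force: [-0.9, 0.0, 9.2]
gripper_width: 0.1
finger_force: 4.3
```

Run:
```python
from plan import *
avg(50,2)
```

```text
t 13.725 y,u,h,F [ -0.2  11.8 -29.8  -0.8  -0.3   9.5] sd [0.  0.  0.  0.3 0.7 0.1]
```

Request:
{"method": "play_rows", "body": {"deltas": [[0,[0,0,0.002],[0,0,0]],[0,[0,0,0],[0,0,0]]]}}

```text
time_s: 13.98
tcp_pos: [549.5, 38.5, 12.3]
tcp_rot: [0.444, 2.873, -0.054]
force: [-11.8, 0.6, 37.3]
gripper_width: -0.3
finger_force: 19.4
```

Request:
{"method": "play_rows", "body": {"deltas": [[0,[0,0,-0.005],[0,0,0]],[0,[0,0,-0.025],[0,0,0]],[0,[0,-0.02,0],[0,0,0]],[0,[0,-0.04,0],[0,0,0]],[0,[0,-0.04,0],[0,0,0]],[0,[0,-0.03,0],[0,0,0]],[0,[0.008,-0.01,0],[0,0,0]],[0,[0.008,0,0],[0,0,0]],[0,[0,0,0],[0,0,0]],[0,[0,0,0],[0,0,0]]]}}

```text
time_s: 15.22
tcp_pos: [486.0, -87.9, 35.9]
tcp_rot: [0.444, 2.875, -0.054]
force: [0.9, -0.3, -0.1]
gripper_width: -0.2
finger_force: 0.0
```

Run:
```python
from plan import *
import cv2
avg(-90,4)
a=bot.camera("side")["image"][160:250,300:410];b=bot.camera("wrist")["image"][130:290,200:560]
cv2.imwrite("pics/p6.png",np.hstack([cv2.resize(x,(w,300),interpolation=cv2.INTER_CUBIC) for x,w in((a,330),(b,460))]))
```

```text
t 15.425 y,u,h,F [ 0.1 -4.1 -2.   0.3  0.1  0. ] sd [0.1 0.  0.  0.7 0.2 0.3]
```

View pics/p6.png

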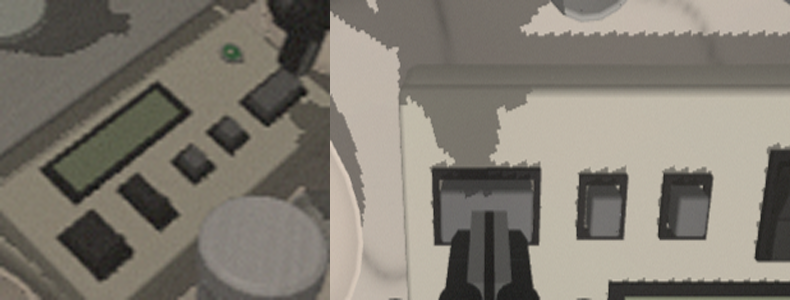

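Both rockers look tipped, the square keys are up, and the tip lies over the middle of the tare key (wrist about (322,243)). Pressing tare.

Request:
{"method": "play_rows", "body": {"deltas": [[0,[0,0,0.01],[0,0,0]],[0,[0,0,0.01],[0,0,0]],[0,[0,0,0.003],[0,0,0]],[0,[0,0,0.002],[0,0,0]],[0,[0,0,0.001],[0,0,0]],[0,[0,0,0.001],[0,0,0]],[0,[0,0,0.001],[0,0,0]],[0,[0,0,0],[0,0,0]]]}}

```text
time_s: 16.52
tcp_pos: [492.0, -90.4, 8.8]
tcp_rot: [0.445, 2.875, -0.054]
force: [-1.8, 0.5, 2.5]
gripper_width: -0.3
finger_force: 1.8
```

Request:
{"method": "play_rows", "body": {"deltas": [[0,[0,0,0.001],[0,0,0]],[0,[0,0,0],[0,0,0]]]}}

```text
time_s: 16.77
tcp_pos: [492.3, -90.4, 7.8]
tcp_rot: [0.445, 2.875, -0.054]
force: [-1.6, 1.5, 3.4]
gripper_width: -0.0
finger_force: 2.1
```

Run:
```python
from plan import *
avg(-90,2)
```

```text
t 16.875 y,u,h,F [ -0.3  -4.3 -30.9  -2.4   1.4   3.7] sd [0.  0.  0.  0.6 0.1 0.3]
```

Request:
{"method": "play_rows", "body": {"deltas": [[0,[0,0,0.001],[0,0,0]],[0,[0,0,0],[0,0,0]]]}}

```text
time_s: 17.12
tcp_pos: [492.4, -90.5, 7.3]
tcp_rot: [0.445, 2.874, -0.054]
force: [-5.9, 2.6, 14.0]
gripper_width: 0.0
finger_force: 7.6
```

Request:
{"method": "play_rows", "body": {"deltas": [[0,[0,0,0.001],[0,0,0]],[0,[0,0,0],[0,0,0]]]}}

```text
time_s: 17.38
tcp_pos: [492.5, -90.5, 7.0]
tcp_rot: [0.444, 2.873, -0.054]
force: [-10.7, 3.6, 28.8]
gripper_width: -0.0
finger_force: 15.4
```

Tare key bottomed on a hard stop. I'll retract and check.

Request:
{"method": "play_rows", "body": {"deltas": [[0,[0,0,-0.005],[0,0,0]],[0,[0,0,-0.02],[0,0,0]],[0,[0,0,-0.04],[0,0,0]],[0,[0,0,-0.04],[0,0,0]],[0,[0,-0.03,-0.03],[0,0,0]],[0,[0,-0.03,-0.03],[0,0,0]],[0,[0,0,0],[0,0,0]],[0,[0,0,0],[0,0,0]]]}}

```text
time_s: 18.38
tcp_pos: [438.1, -136.3, 166.3]
tcp_rot: [0.447, 2.874, -0.054]
force: [0.3, 0.6, -0.1]
gripper_width: -0.4
finger_force: 0.0
```

Run:
```python
from plan import *
import cv2
a=bot.camera("side")["image"][100:280,200:460]
cv2.imwrite("pics/p7.png",cv2.resize(a,(780,540),interpolation=cv2.INTER_CUBIC))
st=bot.state();print(st["time_s"],st["force"],st["tcp_pos"])
```

```text
18.425 [-0.41034014  0.22083979  0.11522445] [ 438.19080642 -135.48110264  165.95100902]
```

View pics/p7.png

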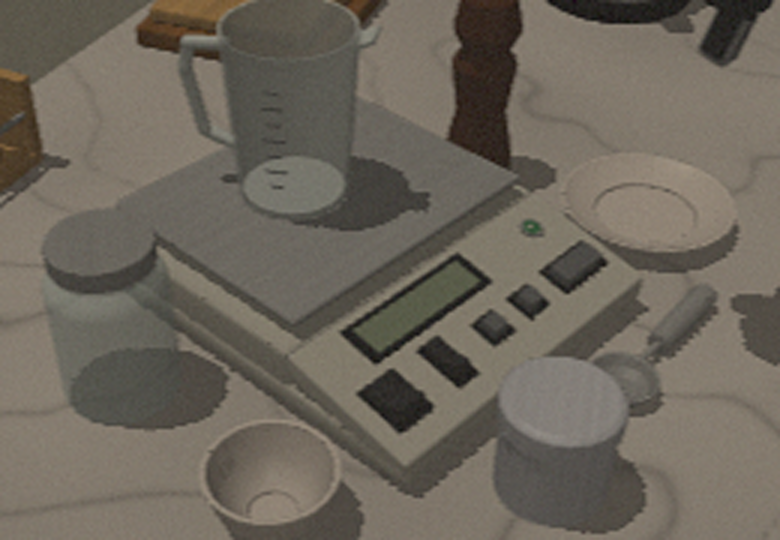

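The scene is undisturbed: jug on the pan, rockers tipped at about (395,400) and (447,360) in the crop, and the three keys up.

```bash
python3 -c "
from plant import bot
print(bot.close_job())"
```

```text
the job is handed in; nothing more can be done
None
```

The job is handed in, though no verdict came back: power rocker, then unit rocker, then tare key were each pressed to a hard stop in that order, the last picture shows the tare and square keys up, and nothing else appears to have moved.

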